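# Carry the filter disc on the lifter into the spring-clip holder

## Task

Take the lifter by its orange handle, slide its blade under the rinsed steel filter disc on the yellow drip rack, lift the disc off and carry it level on the blade to the grey filter holder; push it in under the blue spring clip, gently, until it just meets the red back stop. Then lower the blade clear, draw it out so that the disc stays home against the stop, and lay the lifter flat on the bench. Do not touch the disc with the gripper, do not tip it, do not ram it into the holder or stop, and leave the bottle, jar, cork box and brass weight where they stand.

Things in the scene. Friction and masses are not known exactly. Their poses are not given: they have to be found in the camera images.
- lifter_grip (a point): Centre of the orange handle of the lifter, a loose tool (0.16 kg) lying flat on the bench. Handle: upright block 60 long (x), 18 wide (y), 46 mm high, to be pinched across its 18 mm; this point is 23 mm above the lifter's flat underside. x axis: from handle to blade tip; z up.
- lifter_blade (a point): Point on the top face of the lifter's flat steel blade, 104 mm ahead of the handle's centre: here lies the disc's centre when its rear edge touches the heel. Blade 30 wide, 3 mm thick, its underside level with the handle's; its tip is 26 mm ahead of this point. The heel, a crossbar 30 wide and 4 mm high on the blade, has its front face 32 mm behind it and pushes the disc. Axes as the handle's.
- disc_center (a point): Centre of the loose round perforated steel filter disc: 64 mm diameter, 5 mm thick, about 0.11 kg, lying flat, z axis up. It starts on the drip rack, bridging its rails.
- rack_top (a point): Yellow drip rack, fixed. Point midway between its two rails, level with the rail tops (30 mm above the bench) that carry the disc. x axis: along the rails, away from the side where the blade enters (enter moving along +x between the rails); z up. Rails 80 mm long; gap between them 48 mm wide, open at both ends, its floor 6 mm above the bench. Side walls 76 mm apart rise 8 mm above the rails.
- holder_seat (a point): Grey filter holder, fixed. Point midway between its two ledges, level with the ledge tops (30 mm above the bench) on which the disc finally lies. x axis: direction in which the disc is pushed in; z up. Ledges run from x = -38 to 72 mm, with a ramp down before them to x = -53. Gap between them 38 mm, floor 6 mm above the bench: the blade passes and is lowered there. Guides 72 mm apart rise 10 mm.
- clip_foot (a point): Middle of the underside of the blue spring clip bar across the holder: foot 3 mm above the ledges at x = 4 to 18 mm of the holder, with a lead-in sloping up towards the entry to about 13 mm above the ledges at x = -17. The 5 mm disc pushed in flat lifts it; this takes about 1 to 6 N at first and 1 to 3 N once under the foot. It springs back down.
- stop_zone (a point): Middle of the zone (fixed in the holder, 38 mm ahead of the seat point, axes alike) where the face of the rigid red back stop (stop, stop_face) can be: anywhere from 18 mm nearer to 18 mm farther than this point. It is NOT measured: the disc's centre ends between x = -12 and 24 mm in the holder. Find it by feel, slowly: about 5 N more than the clip's drag is enough, over 10 N is ramming.
Mind the look-alikes: they are no part of the job. Of the things that look like the part that bears lifter_grip, the smallest one is meant.

How it is judged:
On the way, in this order (a step that is already met when the one before it is completed fails the run):
1. the disc rides on the lifter's blade, level, lifted clear of the drip rack (height (world z) of disc_center above 0.045 m and contact force between disc and lifter above 0.3 N and angle between disc_center's own z axis and vertical below 0.2 rad), for 0.2 s.
2. the disc is slid in under the spring clip by the lifter (x of disc_center in the frame of holder_seat between -0.02 and 0.027 m and y of disc_center in the frame of holder_seat between -0.008 and 0.008 m and z of disc_center in the frame of holder_seat below 0.009 m and contact force between disc and lifter above 0.3 N), for 0.05 s.
At the end, for the whole second after the job is handed in: The disc lies flat (within 0.06 rad, centre 1 to 4 mm above ledge-top level) on the holder's ledges under the spring clip, within 6 mm of the holder's middle line, its edge within 2 mm of the back stop, at rest, not touched by the lifter; the lifter is released and lies flat and still on the bench (x of disc_center in the frame of stop_face above -0.034 m and y of disc_center in the frame of holder_seat between -0.006 and 0.006 m and z of disc_center in the frame of holder_seat between 0.001 and 0.004 m and angle between disc_center's own z axis and vertical below 0.06 rad and contact force between disc and lifter below 0.05 N and height (world z) of lifter_grip below 0.028 m and angle between lifter_grip's own z axis and vertical below 0.1 rad and linear speed of each of lifter, disc below 0.02 m/s and x of disc_center in the frame of holder_seat between -0.015 and 0.027 m).
It fails at once if the gripper touches the disc (contact force between the fingers and disc above 0.5 N).
It fails at once if the disc is tipped by more than about 17 degrees (angle between disc_center's own z axis and vertical above 0.3 rad).
It fails at once if the disc is rammed: more than 10 N against the back stop (contact force between disc and stop above 10 N).
It fails at once if the disc is jammed into the holder with over 40 N or the lifter with over 25 N (contact force between disc and holder above 40 N or contact force between lifter and holder above 25 N).
It fails at once if the bottle, jar, cork box or brass weight is moved by more than 20 mm (distance of any of wine, jar, corkbox, funnel_weight from where it was at the start of the episode above 0.02 m).
It also fails if it takes over 72 s, if anything falls off the work surface, if the arm or the gripper's body presses on something with over 40 N, if the wrist force passes 120 N, or if a joint passes its speed limit or range.

## Robot

A 6-joint arm with a two-finger parallel gripper is mounted at the origin on the work surface. World frame = base frame: x ahead of the robot, y to its left, z up, the work surface at z = 0. Lengths are in m, angles in rad, forces in N, time in s.
With the tool pointing down it reaches from about 0.35 to 0.775 m from the base axis. Payload 7.3 kg.
Tool frame: the origin (TCP) lies at the very end of the fingers, on their centre line; the grasp point (between the pads) lies robot.pinch_z behind it (robot.pinch_z is the distance from the TCP to the grasp point, in m); y points along the fingers, z is the direction in which the jaws open and shut, and the axes are right-handed (so a half turn about y gives the same grasp; the last joint's range is limited). The gripper opens to 92 mm and grips with 3 to 60 N. Pads are 19 mm wide; open, the fingers measure 130 mm over their backs; the gripper's body (75 mm by 190 mm) begins 47 mm behind the grasp point.
Start: joints at [-1.434, 0.342, 1.524, -0, 1.275, -0.146], TCP at [0.147, -0.504, 0.227] pointing down, gripper open.
Joint ranges: [-2.53, 2.53], [-0.77, 2.02], [0.04, 2.7], [-1, 4.14], [0.28, 2.66], [-3.11, 3.11]. Speed limits (rad/s): [2.57, 2.57, 3.14, 3.14, 3.14, 3.14].

## Interface

Orientations are given as [roll, pitch, yaw] about the fixed x, y, z axes, in that order (R = Rz(yaw) Ry(pitch) Rx(roll)).
In Python, from cell import status, viewer, robot gives the robot as it stands. The module is installed in compiled form; this text tells all that it offers.
- The arm moves only by the shell command python3 -m pendant 'ROWS' [FORCE]. ROWS is JSON, a list that holds one entry, the list of rows, each a list of 7 numbers: the shift along the tool's x, y, z in cm, then the turn, a rotation vector about the tool's x, y, z in rad, then the finger opening in cm, from 0 to 9.18. A call has 1 to 20 rows; each row is the pose to reach, as a shift and turn from the pose commanded when the call began, along the tool's axes at that moment; what a row does not reach only later rows make up. A row lasts 1/10 s, in which the tool goes at most 50 mm and 8.59 degrees, less where a joint would pass 70% of its speed; a pose out of reach is approached as far as the arm can. A call with a gripper value outside its range is refused whole. The fingers move at their own pace and stop on an object; FORCE is the grip in N (left out, the last holds). Time passes only in rows, so rows that repeat a pose let the fingers close. It gives the time, the measured TCP pose, the force and the opening at its end, in the units of the state.
- status.observe(): the state, without advancing time (a new reading comes with each control period).
- viewer.read_camera(name): name is "scene" or "top" or "wrist"; returns a dict with "image" (400x640x3 uint8, red, green, blue), "range_z" (400x640 float32, m along the optical axis (not along the pixel's ray), 0 where there is no reading), "fx", "fy", "cx", "cy" (pixels), "camera_from_world" (4x4, takes a point from world to camera coordinates). Camera axes: x right, y up, looking along -z (the intrinsics and any distortion apply to the point x, -y, -z); pixel columns grow to the right and rows downward; lengths in m; the calibration is good to about 2 mm. A picture is of the moment at which its call begins.
- robot.hand_in(): hands the job in, once; it reports no verdict.
The state is a dict: "time": time; "qpos": joint angles; "qvel": joint speeds; "joint_efforts": joint torques, N m; "tool_pos": TCP position; "tool_rot": TCP orientation; "contact_force": force on the tool from outside, world axes, zero at the start; "torque": the same for the moment, N m; "opening": finger opening in m.
Only numpy, scipy, OpenCV 4.12 (cv2) and the standard library are available. Lean on these libraries where they do the work, as an engineer would, in place of code of your own. Each camera call takes 0.05 s, during which the arm holds its last target. There are 200 camera calls.

## Working session

There is one attempt and no reset: what is moved stays moved. The work goes in short steps, Python scripts to look and compute and a shell command to move; the robot and the scene stay as the last step left them, time stands still between calls to the robot, and variables do not carry over. Pictures are saved under pics/ and viewed, about 8 in all and at most 12, crops included, and the job is handed in when it is done.

```bash
mkdir -p pics; python3 - <<'E'
from cell import status, viewer, robot
import cv2,numpy as np
s=status.observe()
for k,v in s.items(): print(k,np.round(v,4))
print(robot.pinch_z)
for n in("top","scene"):
    c=viewer.read_camera(n); np.savez(n+"0.npz",**c)
    cv2.imwrite(f"pics/{n}0.png",c["image"][...,::-1]); print(n,c["fx"],c["fy"],c["cx"],c["cy"],c["camera_from_world"].round(4).tolist(),[k for k in c])
E
```

```text
time 0.0
qpos [-1.434   0.3427  1.525  -0.      1.2754 -0.146 ]
qvel [-0.0011 -0.0002  0.0014  0.0032 -0.0008  0.0009]
joint_efforts [ 1.00000e-04 -4.31244e+01 -2.44212e+01  7.18000e-02  5.60000e-02
 -1.00000e-04]
tool_pos [ 0.1465 -0.5037  0.2261]
tool_rot [-1.5723e+00  2.0000e-04 -2.8588e+00]
contact_force [-0.3217 -0.5287  0.6008]
torque [-0.023   0.0174  0.0262]
opening 0.0918
0.0188
top 435.1144380243973 435.1144380243973 326.7860445235941 201.39470330553797 [[-0.0192, -0.9998, 0.0102, -0.0133], [0.9928, -0.0179, 0.1185, -0.4615], [-0.1183, 0.0124, 0.9929, -0.8875], [0.0, 0.0, 0.0, 1.0]] ['image', 'range_z', 'fx', 'fy', 'cx', 'cy', 'camera_from_world']
scene 464.19799505926 464.19799505926 323.8159143769176 195.0365224961984 [[0.3539, 0.9353, -0.0081, -0.1302], [-0.7559, 0.2911, 0.5863, 0.3009], [0.5507, -0.2014, 0.81, -1.4889], [0.0, 0.0, 0.0, 1.0]] ['image', 'range_z', 'fx', 'fy', 'cx', 'cy', 'camera_from_world']
```

View pics/top0.png

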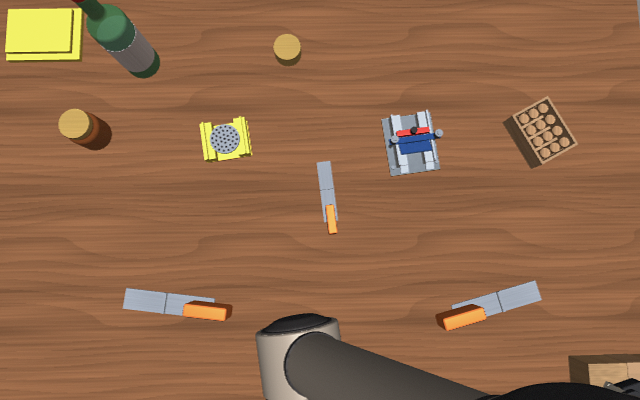

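View pics/scene0.png

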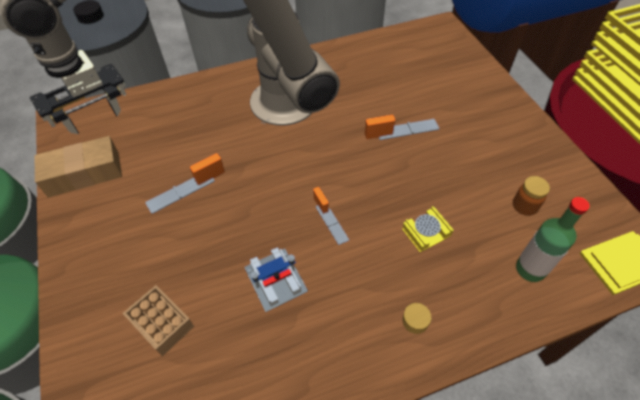

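The lifters that could be meant are the middle one at (331,219) with a ~29 px handle, the left one at (205,312) and the right one at (465,318), both with ~45 px handles. The middle one is the smallest. The yellow pad at (43,33) looks like the rack at (226,139). Next I'll measure and check a close crop.

```bash
cat > h.py <<'E'
import numpy as np,cv2
def ray(c,uv,z):
    "pixels Nx2 -> world points on plane z"
    uv=np.atleast_2d(uv).astype(float); T=np.array(c["camera_from_world"]); R=T[:3,:3]; o=-R.T@T[:3,3]
    d=np.c_[(uv[:,0]-c["cx"])/c["fx"],-(uv[:,1]-c["cy"])/c["fy"],-np.ones(len(uv))]@R
    return o+d*((z-o[2])/d[:,2])[:,None]
def cloud(c):
    T=np.array(c["camera_from_world"]); R=T[:3,:3]; Z=c["range_z"]; v,u=np.indices(Z.shape)
    P=np.stack([(u-c["cx"])/c["fx"]*Z,-(v-c["cy"])/c["fy"]*Z,-Z],-1)
    return (P-T[:3,3])@R
def proj(c,P):
    T=np.array(c["camera_from_world"]); p=np.atleast_2d(P)@T[:3,:3].T+T[:3,3]
    return np.c_[c["cx"]+c["fx"]*p[:,0]/-p[:,2],c["cy"]-c["fy"]*p[:,1]/-p[:,2]]
def blobs(m,amin=30):
    return [k for k in cv2.findContours(m.astype(np.uint8),0,1)[0] if cv2.contourArea(k)>=amin]
def rect(P): # min-area rect of world xy (mm): centre,size,angle of long side
    (c,s,a)=cv2.minAreaRect((P[:,:2]*1000).astype(np.float32)); 
    return np.round(c,1),np.round(s,1),round(a,1)
E
python3 - <<'E'
from h import *
c=dict(np.load("top0.npz")); im=c["image"]; hsv=cv2.cvtColor(im,cv2.COLOR_RGB2HSV); H,S,V=[hsv[...,i].astype(int) for i in range(3)]
W=cloud(c)
v,u=np.indices(H.shape)
def show(name,m,z,box,amin=20):
    x0,y0,x1,y1=box; m=m&(u>=x0)&(u<x1)&(v>=y0)&(v<y1)
    for k in blobs(m,amin):
        mm=np.zeros(H.shape,np.uint8);cv2.drawContours(mm,[k],-1,1,-1)
        zz=W[mm>0][:,2]; print(name,cv2.boundingRect(k),rect(ray(c,k[:,0],z)),"z pct",np.round(np.percentile(zz,[10,50,90]),4))
full=(0,0,640,400)
show("orange",(H>5)&(H<18)&(S>200)&(V>180),.046,full)
show("steelblade",(S<90)&(V>110),.003,(310,150,345,235))
show("yellow",(H>24)&(H<35)&(S>150),.038,(190,110,260,170))
show("disc",(S<90),.035,(200,115,250,165))
show("grey",(S<60)&(V>80),.006,(375,105,445,180))
show("white",(S<60)&(V>190),.04,(375,105,445,180),8)
show("blue",(H>100)&(H<125)&(S>120),.045,(375,105,445,180),8)
show("red",((H<5)|(H>175))&(S>180),.045,(375,105,445,180),4)
a=cv2.resize(im[100:170,190:260],None,fx=5,fy=5,interpolation=2);b=cv2.resize(im[100:185,375:445],None,fx=5,fy=5,interpolation=2)[:425]
a=cv2.copyMakeBorder(a,0,75,0,0,0)
d=cv2.resize(im[155:240,315:345],None,fx=3,fy=5,interpolation=2)
cv2.imwrite("pics/crop1.png",np.hstack([a,b,d])[...,::-1])
E
```

```text
steelblade (316, 161, 22, 62) (array([487.1, -22.8]), array([133.1,  32.3]), 6.3) z pct [-0.0002  0.0024  0.005 ]
yellow (244, 118, 8, 37) (array([602.2, 143.1]), array([78.3, 14.7]), 0.2) z pct [0.0043 0.0145 0.0295]
disc (210, 124, 30, 30) (array([598.4, 192.2]), array([63.2, 61.3]), 0.3) z pct [0.0323 0.0346 0.0369]
grey (435, 129, 8, 9) (array([ 612.2, -271.1]), array([16.4, 16.4]), 54.6) z pct [0.068  0.0697 0.0728]
grey (381, 110, 59, 66) (array([ 591.8, -207.3]), array([136.5, 110.6]), 7.2) z pct [0.0039 0.0083 0.0381]
white (424, 151, 10, 19) (array([ 543.6, -238. ]), array([38.5, 16.3]), 4.9) z pct [0.0251 0.0283 0.0308]
white (396, 145, 13, 28) (array([ 547.8, -182.2]), array([61.1, 18.3]), 8.8) z pct [0.024  0.0292 0.0395]
white (431, 140, 6, 20) (array([ 565.9, -249.2]), array([41.8,  3.9]), 7.1) z pct [0.0069 0.0386 0.0416]
white (391, 115, 11, 25) (array([ 616.8, -173.6]), array([53.4, 18.3]), 7.1) z pct [0.0275 0.0299 0.0401]
white (417, 112, 10, 15) (array([ 632.4, -226.8]), array([32.7, 15.6]), 7.4) z pct [0.0273 0.0295 0.0314]
white (426, 110, 6, 23) (array([ 628.1, -242.7]), array([49. ,  6.5]), 7.4) z pct [0.0051 0.0386 0.0413]
blue (396, 133, 39, 21) (array([ 578.1, -211.3]), array([35.7, 82.9]), 6.8) z pct [0.0373 0.0442 0.0505]
```

View pics/crop1.png

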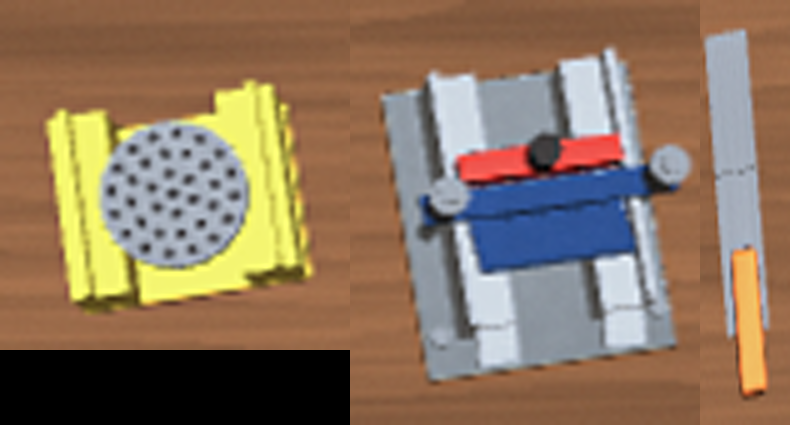

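The crop shows the disc on the rack at about (225,138). The holder at about (411,143) has its red stop on the far (+x) side and its ramps on the near side. The small lifter has its blade tip up at (323,162). I'll refine the yaws and midlines now.

```bash
python3 - <<'E'
from h import *
c=dict(np.load("top0.npz")); im=c["image"]; hsv=cv2.cvtColor(im,cv2.COLOR_RGB2HSV); H,S,V=[hsv[...,i].astype(int) for i in range(3)]
v,u=np.indices(H.shape); print("orange px",hsv[219,331],im[219,331],"yellow",hsv[115,240])
W=cloud(c)
R=im.astype(int)
def fit(name,m,z,box,scan='row'):
    x0,y0,x1,y1=box; m=m&(u>=x0)&(u<x1)&(v>=y0)&(v<y1)
    k=max(blobs(m,5),key=cv2.contourArea); P=ray(c,k[:,0],z); print(name,rect(P),"n",m.sum()); 
fit("handle",(R[...,0]>220)&(R[...,1]<190)&(R[...,2]<100),.046,(318,195,345,240))
mo=(R[...,0]>220)&(R[...,1]<190)&(R[...,2]<100)
for b in [(170,290,240,330),(430,295,500,335)]: fit("other",mo,.046,b)
fit("bladefwd",(S<90)&(V>110),.003,(310,150,345,190))
# edges per row, at given plane: subpixel transitions of a channel
def rowedges(ch,rows,x0,x1,thr,z,name):
    out=[]
    for r in rows:
        s=ch[r,x0:x1].astype(float)-thr; i=np.where(s[:-1]*s[1:]<0)[0]
        out.append([tuple(np.round(1000*ray(c,[[x0+j+s[j]/(s[j]-s[j+1]),r]],z)[0,:2],1)) for j in i])
    print(name); [print(r,*o) for r,o in zip(rows,out)]
rowedges(V,range(115,127,3),385,440,185,.03,"ledges far")
rowedges(V,range(155,170,3),385,440,185,.03,"ledges near")
P=W[118:160,195:258].reshape(-1,3); 
q=P[(P[:,2]>.034)&(np.hypot(P[:,0]-.598,P[:,1]-.192)>.034)]; print("rack walls",len(q),rect(q))
y=(H>22)&(H<36)&(S>130); k=np.argwhere(y&(u>190)&(u<262)&(v>105)&(v<172))[:,::-1]; print("yellow all",rect(ray(c,k,.034)),rect(ray(c,k,.0)))
E
```

```text
orange px [ 19 150 242] [242 191 100] yellow [ 14 136 146]
handle (array([423.4, -29.2]), array([57.3, 16.2]), 6.0) n 146
other (array([241.4, 227.4]), array([83.6, 24. ]), 82.4) n 521
other (array([ 217.7, -292.6]), array([23.8, 82.8]), 14.9) n 505
bladefwd (array([521.2, -19.2]), array([64.5, 32.3]), 6.1) n 427
ledges far
115 (np.float64(645.5), np.float64(-162.4)) (np.float64(645.5), np.float64(-166.8)) (np.float64(645.3), np.float64(-173.6)) (np.float64(645.2), np.float64(-181.1)) (np.float64(644.9), np.float64(-202.1)) (np.float64(644.6), np.float64(-221.0)) (np.float64(644.3), np.float64(-236.2)) (np.float64(644.3), np.float64(-240.3)) (np.float64(644.2), np.float64(-245.2))
118 (np.float64(639.0), np.float64(-154.0)) (np.float64(639.0), np.float64(-155.4)) (np.float64(638.8), np.float64(-163.8)) (np.float64(638.5), np.float64(-182.8)) (np.float64(637.9), np.float64(-221.0)) (np.float64(637.7), np.float64(-237.2)) (np.float64(637.6), np.float64(-241.5)) (np.float64(637.5), np.float64(-245.9))
121 (np.float64(632.2), np.float64(-164.3)) (np.float64(631.9), np.float64(-184.0)) (n
[... 1116 characters left out ...]
4(543.3), np.float64(-246.2)) (np.float64(543.1), np.float64(-254.9)) (np.float64(543.1), np.float64(-258.6))
164 (np.float64(538.0), np.float64(-176.3)) (np.float64(537.7), np.float64(-194.5)) (np.float64(537.0), np.float64(-233.3)) (np.float64(536.7), np.float64(-250.6))
167 (np.float64(531.8), np.float64(-161.0)) (np.float64(531.7), np.float64(-164.7)) (np.float64(531.5), np.float64(-178.9)) (np.float64(531.2), np.float64(-196.1)) (np.float64(530.6), np.float64(-233.1)) (np.float64(530.3), np.float64(-250.5))
rack walls 166 (array([486.3, 128.2]), array([370.7, 104.1]), 30.4)
yellow all (array([598.3, 190.9]), array([ 88.3, 102.1]), 8.4) (array([607.5, 198.5]), array([ 91.7, 105.9]), 8.4)
```

```bash
cat > plan.py <<'E'
import sys,numpy as np
from scipy.spatial.transform import Rotation as R
from cell import status
def plan(x,y,z,yawdeg):
    s=status.observe(); T=R.from_euler('xyz',s["tool_rot"]); G=R.from_euler('xyz',[-np.pi/2,0,np.radians(yawdeg)-np.pi])
    d=np.array([x,y,z])/1000-s["tool_pos"]
    print("shift cm",(T.inv().apply(d)*100).round(2),"rotvec",(T.inv()*G).as_rotvec().round(4),"| t",round(s["time"],2),"pos mm",(np.array(s["tool_pos"])*1000).round(1),"rot",np.round(s["tool_rot"],4),"F",np.round(s["contact_force"],2),"tq",np.round(s["torque"],3),"open",round(s["opening"],4))
    return T
if __name__=="__main__": plan(*map(float,sys.argv[1:]))
E
python3 plan.py 424 -29 130 6.05
```

```text
shift cm [-39.9    9.67 -37.83] rotvec [ 0.0013  0.1772 -0.    ] | t 0.1 pos mm [ 146.5 -503.8  226.1] rot [-1.5721e+00  2.0000e-04 -2.8588e+00] F [-0.94  0.84 -0.29] tq [ 0.005 -0.047 -0.014] open 0.0919
```

```bash
python3 -m pendant '[[[-39.9,9.67,-37.83,0,0.177,0,9.18],[-39.9,9.67,-37.83,0,0.177,0,9.18],[-39.9,9.67,-37.83,0,0.177,0,9.18],[-39.9,9.67,-37.83,0,0.177,0,9.18],[-39.9,9.67,-37.83,0,0.177,0,9.18],[-39.9,9.67,-37.83,0,0.177,0,9.18],[-39.9,9.67,-37.83,0,0.177,0,9.18],[-39.9,9.67,-37.83,0,0.177,0,9.18],[-39.9,9.67,-37.83,0,0.177,0,9.18],[-39.9,9.67,-37.83,0,0.177,0,9.18],[-39.9,9.67,-37.83,0,0.177,0,9.18],[-39.9,9.67,-37.83,0,0.177,0,9.18],[-39.9,9.67,-37.83,0,0.177,0,9.18],[-39.9,9.67,-37.83,0,0.177,0,9.18],[-39.9,9.67,-37.83,0,0.177,0,9.18]]]' 20
python3 - <<'E'
from cell import viewer
from h import *
c=viewer.read_camera("wrist");np.savez("w1.npz",**c)
cv2.imwrite("pics/w1.png",c["image"][...,::-1])
im=c["image"].astype(int); m=(im[...,0]>190)&(im[...,1]<210)&(im[...,2]<120)&(im[...,0]-im[...,2]>110)
for k in blobs(m,150): print(cv2.boundingRect(k),rect(ray(c,k[:,0],.046)))
E
python3 plan.py 424 -29 60 6.05
```

```text
time: 1.6
tool_pos: [0.4237, -0.0309, 0.1302]
tool_rot: [-1.57, 0.0, -3.038]
contact_force: [-0.9, -0.2, -0.1]
opening: 0.0921
(203, 310, 229, 37) (array([299.8, -42.3]), array([ 42.8, 227.4]), 6.0)
(0, 0, 640, 283) (array([464.7, -27.9]), array([226.5, 593.6]), 6.0)
shift cm [-0.04  7.03 -0.19] rotvec [-0.0004 -0.0022 -0.0003] | t 1.65 pos mm [423.8 -30.9 130.3] rot [-1.5704e+00  3.0000e-04 -3.0382e+00] F [-0.28  0.04 -0.07] tq [ 0.06  -0.02  -0.003] open 0.0921
```

View pics/w1.png

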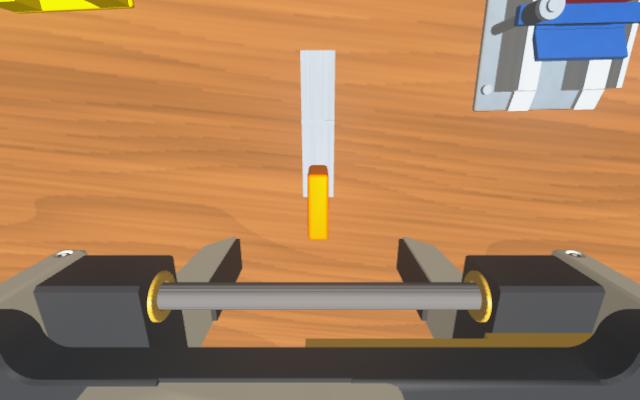

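The wrist view shows the small lifter aligned with the tool, with its handle top at about (318,207) and blade tip at (318,51). The fingers straddle it at 240 and 400.

```bash
python3 - <<'E'
from h import *
c=dict(np.load("w1.npz"))
print((ray(c,[[317.5,240],[317.5,175],[317.5,207]],.046)*1000).round(1))
print((ray(c,[[301,52],[335,52],[303,160],[334,160]],.003)*1000).round(1))
E
```

```text
[[394.4 -33.6  46. ]
 [452.8 -27.6  46. ]
 [425.1 -30.4  46. ]]
[[549.6  -3.    3. ]
 [552.7 -32.2   3. ]
 [456.4 -13.    3. ]
 [459.5 -42.6   3. ]]
```

```bash
python3 -m pendant '[[[0,4,0,0,0,0,9.18],[0,8,0,0,0,0,9.18],[0,11,0,0,0,0,9.18],[0,12,0,0,0,0,9.18],[0,12.5,0,0,0,0,9.18],[0,12.5,0,0,0,0,5],[0,12.5,0,0,0,0,2.5],[0,12.5,0,0,0,0,1],[0,12.5,0,0,0,0,1],[0,12.5,0,0,0,0,1],[0,12.5,0,0,0,0,1],[0,12.5,0,0,0,0,1],[0,12.5,0,0,0,0,1],[0,12.5,0,0,0,0,1]]]' 60; python3 plan.py 424 -29 105 8
```

```text
time: 3.05
tool_pos: [0.4241, -0.0295, 0.0049]
tool_rot: [-1.571, -0.0, -3.036]
contact_force: [0.3, -0.1, -0.6]
opening: 0.0244
shift cm [  0.   -10.01  -0.05] rotvec [-0.     -0.0338  0.0001] | t 3.05 pos mm [424.1 -29.5   4.9] rot [-1.5707e+00 -1.0000e-04 -3.0358e+00] F [ 0.3  -0.11 -0.55] tq [-0.019  0.05   0.014] open 0.0244
```

```bash
python3 -m pendant '[[[0,0,0,0,0,0,0],[0,0,0,0,0,0,0],[0,0,0,0,0,0,0],[0,0,0,0,0,0,0],[0,0,0,0,0,0,0],[0,0,0,0,0,0,0],[0,0,0,0,0,0,0]]]' 60; python3 -m pendant '[[[0,-2,0,0,0,0,0],[0,-5,0,0,0,0,0],[0,-7,0,0,0,0,0],[0,-9,0,0,0,0,0],[0,-10,0,0,0,0,0],[0,-10,0,0,0,0,0],[0,-10,0,0,0,0,0],[0,-10,0,0,0,0,0]]]'
cat > lift.py <<'E'
# lifter measured in the wrist camera's own depth, and in the top camera
from cell import viewer,status
from h import *
import sys
n=sys.argv[1]
for nm in ("wrist","top"):
    c=viewer.read_camera(nm);np.savez(f"{nm}_{n}.npz",**c);cv2.imwrite(f"pics/{nm}_{n}.png",c["image"][...,::-1])
s=status.observe(); p=np.array(s["tool_pos"]);yaw=s["tool_rot"][2]+np.pi
print("t",s["time"],"pos",p.round(4),np.round(s["tool_rot"],4),"open",s["opening"],"F",np.round(s["contact_force"],2))
c=np.load(f"wrist_{n}.npz");hs=cv2.cvtColor(c["image"],cv2.COLOR_RGB2HSV)
W=cloud(c)-p; Q=np.stack([W[...,0]*np.cos(yaw)+W[...,1]*np.sin(yaw),-W[...,0]*np.sin(yaw)+W[...,1]*np.cos(yaw),W[...,2]],-1)
m=(abs(Q[...,1])<.03)&(Q[...,0]>.04)&(Q[...,0]<.15)&(abs(Q[...,2])<.03)&(c["range_z"]>0)
for x in np.arange(.04,.14,.01):
    q=Q[m&(Q[...,0]>x)&(Q[...,0]<x+.01)]
    if len(q): print(f"x {x:.2f} n {len(q)} y {q[:,1].min():.4f} {q[:,1].max():.4f} z med {np.median(q[:,2]):.4f}")
E
python3 lift.py a
```

```text
time: 3.75
tool_pos: [0.4241, -0.0296, 0.005]
tool_rot: [-1.571, -0.0, -3.036]
contact_force: [0.5, -0.0, -1.6]
opening: 0.0179
time: 4.55
tool_pos: [0.4234, -0.0294, 0.104]
tool_rot: [-1.571, -0.002, -3.036]
contact_force: [0.8, 0.3, -1.7]
opening: 0.0174
t 4.65 pos [ 0.4236 -0.0294  0.1041] [-1.5714e+00 -1.8000e-03 -3.0358e+00] open 0.017821986016014917 F [-0.56 -0.02 -2.37]
x 0.04 n 971 y -0.0156 0.0145 z med -0.0021
x 0.05 n 1041 y -0.0156 0.0143 z med -0.0022
x 0.06 n 1027 y -0.0154 0.0141 z med -0.0018
x 0.07 n 1211 y -0.0155 0.0143 z med -0.0021
x 0.08 n 1183 y -0.0157 0.0144 z med -0.0023
x 0.09 n 1313 y -0.0156 0.0142 z med -0.0023
x 0.10 n 1376 y -0.0157 0.0144 z med -0.0024
x 0.11 n 1480 y -0.0157 0.0145 z med -0.0024
x 0.12 n 1401 y -0.0156 0.0143 z med -0.0024
```

```bash
python3 plan.py 415 166.5 104 8
```

```text
shift cm [ -1.22   0.02 -19.57] rotvec [ 0.0006 -0.0338  0.0018] | t 4.65 pos mm [423.6 -29.4 104.1] rot [-1.5714e+00 -1.8000e-03 -3.0358e+00] F [-0.56 -0.02 -2.37] tq [0.004 0.057 0.006] open 0.0178
```

```bash
python3 -m pendant '[[[-0.2,0,-3,0,-0.01,0,0],[-0.5,0,-7,0,-0.034,0,0],[-0.7,0,-11,0,-0.034,0,0],[-0.9,0,-15,0,-0.034,0,0],[-1.1,0,-18,0,-0.034,0,0],[-1.2,0,-19.57,0,-0.034,0,0],[-1.2,0,-19.57,0,-0.034,0,0],[-1.2,0,-19.57,0,-0.034,0,0],[-1.2,0,-19.57,0,-0.034,0,0]]]' 60
python3 lift.py b
```

```text
time: 5.55
tool_pos: [0.4153, 0.1655, 0.1047]
tool_rot: [-1.57, -0.001, -3.003]
contact_force: [-0.1, 1.0, -1.6]
opening: 0.0179
t 5.65 pos [0.4155 0.1654 0.1049] [-1.5706e+00 -4.0000e-04 -3.0032e+00] open 0.0178495819754815 F [ 0.79 -0.16 -2.12]
x 0.04 n 971 y -0.0157 0.0144 z med -0.0022
x 0.05 n 1034 y -0.0156 0.0144 z med -0.0022
x 0.06 n 1035 y -0.0153 0.0141 z med -0.0017
x 0.07 n 1211 y -0.0154 0.0144 z med -0.0021
x 0.08 n 1185 y -0.0156 0.0145 z med -0.0022
x 0.09 n 1306 y -0.0155 0.0142 z med -0.0022
x 0.10 n 1372 y -0.0156 0.0145 z med -0.0022
x 0.11 n 1474 y -0.0157 0.0144 z med -0.0023
x 0.12 n 1405 y -0.0155 0.0145 z med -0.0022
```

View pics/wrist_b.png

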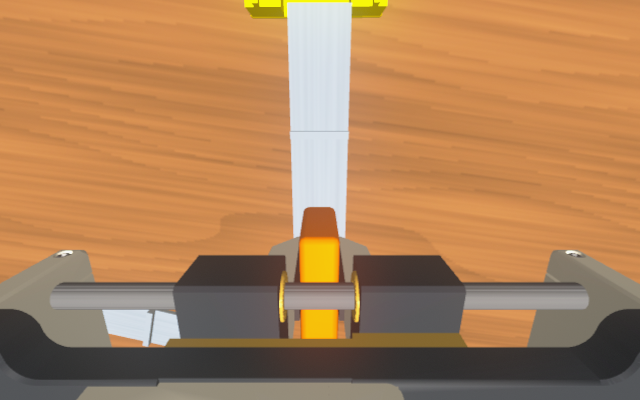

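```bash
python3 - <<'E'
from h import *
c=dict(np.load("wrist_b.npz")); 
im=c["image"].astype(int); m=(im[...,0]>200)&(im[...,1]>200)&(im[...,2]<110)
for r in (3,6,9,12,15):
    x=np.where(m[r])[0]
    if len(x): print(r,x.min(),x.max(),(ray(c,[[x.min(),r],[x.max()+1,r]],.038)*1000).round(1)[:,:2].tolist())
t=dict(np.load("top_b.npz")); hsv=cv2.cvtColor(t["image"],cv2.COLOR_RGB2HSV); mm=(hsv[...,1]<90); mm[:,:200]=0;mm[:,255:]=0;mm[:115]=0;mm[165:]=0
for k in blobs(mm,100):
  print(cv2.boundingRect(k),rect(ray(t,k[:,0],.035)))
a=np.array([cv2.resize(t["image"][105:235,180:300],None,fx=4,fy=4,interpolation=2)])[0]; cv2.imwrite("pics/tb.png",a[...,::-1])
E
```

```text
3 244 387 [[554.6, 233.4], [567.7, 140.6]]
6 244 368 [[552.9, 233.3], [564.3, 152.5]]
9 284 286 [[554.9, 207.2], [555.1, 205.3]]
12 284 286 [[553.1, 207.1], [553.4, 205.1]]
15 284 286 [[551.4, 206.9], [551.7, 204.9]]
(200, 155, 31, 10) (array([553.3, 211.6]), array([63.4, 19.3]), 89.0)
(210, 124, 30, 30) (array([598.4, 192.2]), array([63.2, 61.3]), 0.3)
```

View pics/tb.png

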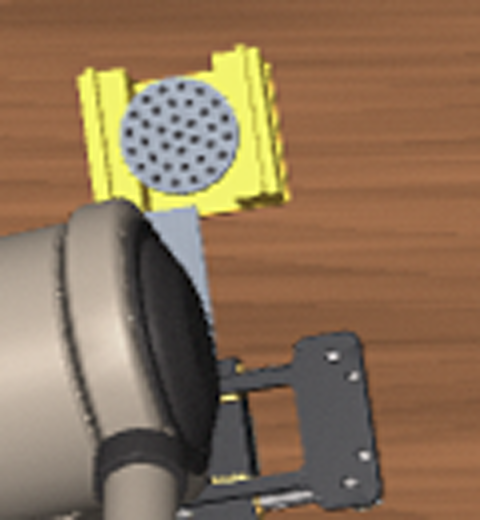

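```bash
python3 -m pendant '[[[0,3,-0.15,0,0,0,0],[0,6,-0.15,0,0,0,0],[0,7.8,-0.15,0,0,0,0],[0,8.3,-0.15,0,0,0,0],[0,8.3,-0.15,0,0,0,0],[-1,8.3,-0.15,0,0,0,0],[-2,8.3,-0.15,0,0,0,0],[-3,8.3,-0.15,0,0,0,0],[-4,8.3,-0.15,0,0,0,0],[-5,8.3,-0.15,0,0,0,0],[-6,8.3,-0.15,0,0,0,0],[-7,8.3,-0.15,0,0,0,0],[-7.5,8.3,-0.15,0,0,0,0],[-7.9,8.3,-0.15,0,0,0,0],[-7.9,8.3,-0.15,0,0,0,0],[-7.9,8.3,-0.15,0,0,0,0]]]' 60
python3 lift.py c
```

```text
time: 7.25
tool_pos: [0.493, 0.1787, 0.0219]
tool_rot: [-1.571, -0.001, -3.002]
contact_force: [-0.7, -0.4, -1.5]
opening: 0.0181
t 7.35 pos [0.4929 0.1788 0.0219] [-1.5707e+00 -6.0000e-04 -3.0017e+00] open 0.017575942385537082 F [ 0.23 -0.59 -1.78]
x 0.04 n 1652 y -0.0300 0.0300 z med -0.0027
x 0.05 n 1737 y -0.0300 0.0300 z med -0.0027
x 0.06 n 1800 y -0.0300 0.0300 z med -0.0024
x 0.07 n 2432 y -0.0300 0.0299 z med 0.0018
x 0.08 n 2798 y -0.0299 0.0300 z med 0.0129
x 0.09 n 3123 y -0.0300 0.0300 z med 0.0131
x 0.10 n 3393 y -0.0300 0.0300 z med 0.0131
x 0.11 n 3575 y -0.0300 0.0300 z med 0.0131
x 0.12 n 2259 y -0.0300 0.0300 z med 0.0130
```

View pics/wrist_c.png

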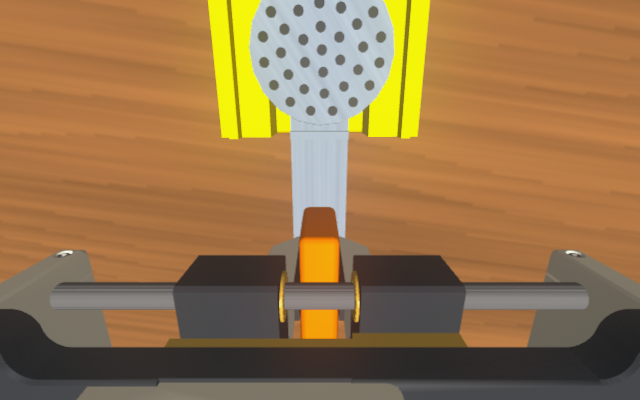

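```bash
python3 - <<'E'
from h import *
c=dict(np.load("wrist_c.npz")); p=np.array([492.9,178.8]); yaw=-3.0017+np.pi
def loc(uv,z):
    d=ray(c,uv,z)[:,:2]*1000-p; return np.c_[d@[np.cos(yaw),np.sin(yaw)],d@[-np.sin(yaw),np.cos(yaw)]].round(1).tolist()
print(loc([[250,45],[394,45],[321,124]],.035),loc([[320,131.5],[291,131],[348,131]],.021), loc([[232,135],[408,135]],.038))
E
```

```text
[[108.9, 29.0], [108.9, -33.7], [75.5, -2.0]] [[71.0, -1.6], [71.2, 13.4], [71.2, -16.1]] [[70.7, 39.4], [70.7, -42.4]]
```

```bash
python3 -m pendant '[[[-0.15,0,0.05,0,0,0,0],[-0.3,0,0.05,0,0,0,0],[-0.3,-0.5,0.05,0,0,0,0],[-0.3,-0.7,0.05,0,0,0,0],[-0.3,-0.85,0.05,0,0,0,0],[-0.3,-1,0.05,0,0,0,0],[-0.3,-1.15,0.05,0,0,0,0],[-0.3,-1.3,0.05,0,0,0,0],[-0.3,-1.6,0.05,0,0,0,0],[-0.3,-2,0.05,0,0,0,0],[-0.3,-2.5,0.05,0,0,0,0],[-0.3,-3,0.05,0,0,0,0],[-0.3,-3.6,0.05,0,0,0,0],[-0.3,-4.2,0.05,0,0,0,0],[-0.3,-4.8,0.05,0,0,0,0],[-0.3,-5.2,0.05,0,0,0,0],[-0.3,-5.2,0.05,0,0,0,0],[-0.3,-5.2,0.05,0,0,0,0]]]' 60
python3 lift.py d
```

```text
time: 9.15
tool_pos: [0.4964, 0.1787, 0.074]
tool_rot: [-1.571, -0.0, -3.002]
contact_force: [0.7, -0.6, -3.0]
opening: 0.0179
t 9.25 pos [0.4962 0.1787 0.0737] [-1.5707e+00 -6.0000e-04 -3.0018e+00] open 0.017523265770588086 F [-0.43  0.53 -2.18]
x 0.04 n 957 y -0.0158 0.0143 z med -0.0017
x 0.05 n 1031 y -0.0157 0.0142 z med -0.0017
x 0.06 n 1030 y -0.0155 0.0139 z med -0.0014
x 0.07 n 1340 y -0.0219 0.0195 z med 0.0030
x 0.08 n 2152 y -0.0296 0.0266 z med 0.0033
x 0.09 n 2732 y -0.0300 0.0299 z med 0.0032
x 0.10 n 2946 y -0.0300 0.0300 z med 0.0032
x 0.11 n 3017 y -0.0300 0.0295 z med 0.0032
x 0.12 n 2377 y -0.0280 0.0250 z med 0.0032
```

View pics/wrist_d.png

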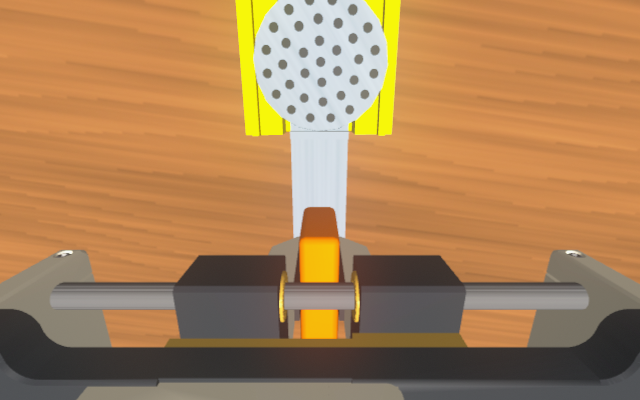

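```bash
python3 plan.py 379.6 -235 74 7.35; python3 - <<'E'
from h import *
# holder from w1 (wrist, high): near-end ledge crease/ramps at z=.03
c=dict(np.load("w1.npz")); V=cv2.cvtColor(c["image"],cv2.COLOR_RGB2HSV)[...,2].astype(float); im=c["image"].astype(int)
for r in (70,78,86):
    g=im[r,480:640].min(1); e=np.where(abs(np.diff(g))>18)[0]; print(r,[(480+int(i)+1,*(ray(c,[[480+i+1,r]],.03)[0,:2]*1000).round(1).tolist()) for i in e])
E
```

```text
shift cm [ 1.731e+01 -1.000e-02  3.934e+01] rotvec [-0.0001  0.0115  0.0006] | t 9.25 pos mm [496.2 178.7  73.7] rot [-1.5707e+00 -6.0000e-04 -3.0018e+00] F [-0.43  0.53 -2.18] tq [0.007 0.164 0.013] open 0.0175
70 [(496, 548.8, -160.2), (497, 548.9, -161.0), (498, 549.0, -161.8), (521, 550.9, -180.0), (522, 550.9, -180.8), (540, 552.4, -195.0), (541, 552.5, -195.8), (564, 554.4, -214.0), (565, 554.5, -214.8), (587, 556.3, -232.2), (588, 556.4, -232.9), (609, 558.2, -249.5), (610, 558.2, -250.3), (620, 559.1, -258.2), (621, 559.1, -259.0), (626, 559.6, -263.0), (627, 559.6, -263.8)]
78 [(495, 543.0, -161.1), (496, 543.0, -161.9), (519, 545.0, -180.2), (520, 545.0, -181.0), (538, 546.5, -195.3), (539, 546.6, -196.1), (563, 548.6, -215.3), (564, 548.7, -216.0), (585, 550.5, -232.8), (586, 550.5, -233.6), (607, 552.3, -250.3), (608, 552.4, -251.1), (618, 553.2, -259.0), (619, 553.3, -259.8), (624, 553.7, -263.8), (625, 553.8, -264.6)]
86 [(482, 536.0, -152.3), (483, 536.1, -153.1), (484, 536.2, -154.0), (485, 536.3, -154.8), (494, 537.0, -162.0), (495, 537.1, -162.8), (518, 539.0, -181.2), (519, 539.1, -182.0), (537, 540.6, -196.5), (538, 540.7, -197.3), (561, 542.7, -215.7), (562, 542.7, -216.5), (583, 544.5, -233.4), (584, 544.6, -234.2), (605, 546.4, -251.0), (606, 546.4, -251.8), (616, 547.3, -259.9), (617, 547.4, -260.7), (621, 547.7, -263.9), (622, 547.8, -264.7), (623, 547.9, -265.5)]
```

```bash
python3 -m pendant '[[[0.26,0,0.6,0,0,0,0],[0.79,0,1.8,0,0.002,0,0],[1.58,0,3.6,0,0.003,0,0],[2.64,0,6,0,0.004,0,0],[3.7,0,8.4,0,0.005,0,0],[4.75,0,10.8,0,0.006,0,0],[5.8,0,13.2,0,0.007,0,0],[6.86,0,15.6,0,0.008,0,0],[7.92,0,18,0,0.009,0,0],[8.98,0,20.4,0,0.01,0,0],[10.03,0,22.8,0,0.01,0,0],[11.09,0,25.2,0,0.011,0,0],[12.14,0,27.6,0,0.011,0,0],[13.2,0,30,0,0.011,0,0],[14.26,0,32.4,0,0.011,0,0],[15.3,0,34.8,0,0.011,0,0],[16.24,0,36.9,0,0.011,0,0],[16.9,0,38.4,0,0.011,0,0],[17.24,0,39.2,0,0.011,0,0],[17.31,0,39.39,0,0.011,0,0]]]' 60
python3 -m pendant '[[[0,0,0,0,0,0,0],[0,0,0,0,0,0,0]]]'
python3 lift.py e
```

```text
time: 11.25
tool_pos: [0.3792, -0.2363, 0.074]
tool_rot: [-1.571, -0.0, -3.015]
contact_force: [-0.2, 0.5, -2.6]
opening: 0.0178
time: 11.45
tool_pos: [0.3798, -0.2348, 0.074]
tool_rot: [-1.571, -0.0, -3.012]
contact_force: [-0.8, 0.2, -2.3]
opening: 0.0179
t 11.55 pos [ 0.38   -0.2347  0.074 ] [-1.5709e+00 -1.0000e-04 -3.0117e+00] open 0.01779438079814968 F [-0.19  0.33 -2.75]
x 0.04 n 972 y -0.0157 0.0144 z med -0.0020
x 0.05 n 1041 y -0.0157 0.0142 z med -0.0020
x 0.06 n 1029 y -0.0154 0.0140 z med -0.0016
x 0.07 n 1330 y -0.0214 0.0199 z med 0.0027
x 0.08 n 2236 y -0.0296 0.0274 z med 0.0030
x 0.09 n 2699 y -0.0300 0.0300 z med 0.0029
x 0.10 n 2962 y -0.0300 0.0300 z med 0.0030
x 0.11 n 3025 y -0.0300 0.0294 z med 0.0029
x 0.12 n 2281 y -0.0276 0.0255 z med 0.0029
```

View pics/wrist_e.png

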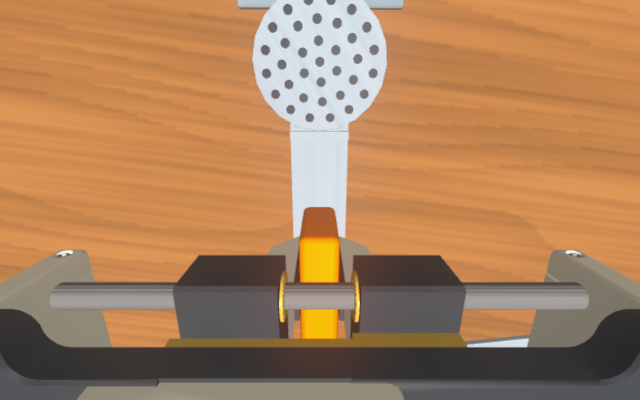

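```bash
python3 -m pendant '[[[-0.3,0.5,0,0,0,0,0],[-0.9,1.2,0,0,0,0,0],[-1.7,1.9,0,0,0,0,0],[-2.5,2.4,0,0,0,0,0],[-3.1,2.6,0,0,0,0,0],[-3.4,2.6,0,0,0,0,0],[-3.5,2.6,0,0,0,0,0],[-3.5,2.6,0,0,0,0,0],[-3.5,2.6,0,0,0,0,0]]]' 60
python3 lift.py f; python3 - <<'E'
from h import *
im=cv2.imread("pics/wrist_f.png")[:160,180:460]; t=cv2.imread("pics/top_f.png")[100:200,370:450]
a=cv2.resize(im,(784,448)); cv2.imwrite("pics/f2.png",a)
t=dict(np.load("top_f.npz")); hsv=cv2.cvtColor(t["image"],cv2.COLOR_RGB2HSV); V=hsv[...,2].astype(int)
print(V[172:190:4,380:450].tolist() if 0 else "")
E
```

```text
time: 12.45
tool_pos: [0.4145, -0.231, 0.0482]
tool_rot: [-1.57, 0.0, -3.013]
contact_force: [0.8, 0.1, -2.9]
opening: 0.0178
t 12.55 pos [ 0.4145 -0.231   0.0482] [-1.5705e+00  2.0000e-04 -3.0130e+00] open 0.017604272544175525 F [ 0.8  -0.23 -3.32]
x 0.04 n 968 y -0.0157 0.0144 z med -0.0020
x 0.05 n 1016 y -0.0157 0.0144 z med -0.0020
x 0.06 n 1063 y -0.0154 0.0141 z med -0.0016
x 0.07 n 1297 y -0.0214 0.0201 z med 0.0027
x 0.08 n 2194 y -0.0287 0.0273 z med 0.0030
x 0.09 n 2761 y -0.0300 0.0299 z med 0.0030
x 0.10 n 2917 y -0.0300 0.0300 z med 0.0030
x 0.11 n 3030 y -0.0300 0.0297 z med 0.0030
x 0.12 n 2386 y -0.0299 0.0299 z med 0.0029
x 0.13 n 259 y -0.0300 0.0299 z med -0.0182
```

View pics/f2.png

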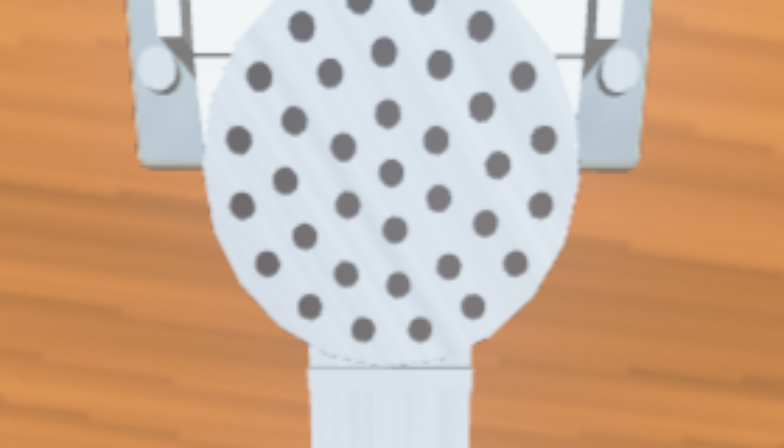

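```bash
python3 - <<'E'
from h import *
c=dict(np.load("wrist_f.npz")); p=np.array([414.5,-231.0]); yaw=-3.0130+np.pi
def loc(uv,z):
    uv=np.array(uv)/2.8+[180,0]; d=ray(c,uv,z)[:,:2]*1000-p; return np.c_[d@[np.cos(yaw),np.sin(yaw)],d@[-np.sin(yaw),np.cos(yaw)]].round(1).tolist()
print("crease",loc([[192,55],[585,55]],.03),"plate",loc([[141,164],[638,166]],.006),"guides top",loc([[160,38],[182,38],[597,38],[618,38]],.04))
print("blade",loc([[309.5,367],[471,367]],.0465),"disc",loc([[205,150],[579,150],[390,362]],.051))
E
```

```text
crease [[126.2, 35.6], [126.2, -37.2]] plate [[111.1, 53.1], [110.8, -55.2]] guides top [[126.3, 38.9], [126.3, 35.0], [126.4, -37.0], [126.4, -40.7]]
blade [[71.0, 13.8], [71.1, -16.2]] disc [[107.0, 30.0], [107.0, -32.9], [72.3, -1.1]]
```

```bash
python3 -m pendant '[[[0,0.5,0,0,0,0,0],[0,1,0,0,0,0,0],[0,1.4,0,0,0,0,0],[0,1.52,0,0,0,0,0],[-0.4,1.52,0,0,0,0,0],[-0.9,1.52,0,0,0,0,0],[-1.4,1.52,0,0,0,0,0],[-1.9,1.52,0,0,0,0,0],[-2.1,1.52,0,0,0,0,0],[-2.1,1.6,0,0,0,0,0],[-2.1,1.67,0,0,0,0,0],[-2.1,1.67,0,0,0,0,0],[-2.1,1.67,0,0,0,0,0]]]' 60
python3 lift.py g; python3 - <<'E'
from h import *
for nm in("top0","scene0"):
    c=dict(np.load(nm+".npz")); im=c["image"].astype(int); m=(im[...,0]>150)&(im[...,1]<90)&(im[...,2]<90)
    if nm=="top0": m[:,:375]=0;m[:,445:]=0;m[185:]=0
    else: m[:,:240]=0;m[:,310:]=0;m[:240]=0;m[310:]=0
    q=np.argwhere(m)[:,::-1]; print(nm,len(q),q.min(0),q.max(0))
    W=cloud(c)[m]; d=W[:,:2]*1000-[577,-210.2]; a=np.radians(7.35)
    X=d@[np.cos(a),np.sin(a)];Y=d@[-np.sin(a),np.cos(a)]
    print("depth X pct",np.percentile(X,[2,10,50,90,98]).round(1),"Y",np.percentile(Y,[2,98]).round(1),"Z",np.percentile(W[:,2],[5,50,95]).round(4))
    for z in(.038,.042,.046):
        P=ray(c,q,z)[:,:2]*1000-[577,-210.2]; print(z,np.percentile(P@[np.cos(a),np.sin(a)],[2,10,50,90,98]).round(1))
E
```

```text
time: 13.85
tool_pos: [0.4354, -0.2283, 0.0314]
tool_rot: [-1.571, 0.0, -3.013]
contact_force: [0.2, 0.2, -1.9]
opening: 0.0175
t 13.95 pos [ 0.4354 -0.2283  0.0314] [-1.5706e+00  1.0000e-04 -3.0130e+00] open 0.017897728007696304 F [-0.48 -0.93 -2.39]
x 0.04 n 982 y -0.0298 0.0269 z med -0.0020
x 0.05 n 1029 y -0.0297 0.0292 z med -0.0020
x 0.06 n 1081 y -0.0248 0.0298 z med -0.0016
x 0.07 n 1300 y -0.0299 0.0240 z med 0.0028
x 0.08 n 2261 y -0.0291 0.0295 z med 0.0032
x 0.09 n 2721 y -0.0300 0.0300 z med 0.0034
x 0.10 n 2977 y -0.0300 0.0300 z med 0.0036
x 0.11 n 3111 y -0.0300 0.0300 z med 0.0037
x 0.12 n 2896 y -0.0300 0.0300 z med 0.0039
top0 112 [397 127] [428 135]
depth X pct [22.6 24.1 28.8 32.8 33.8] Y [-31.6  34.7] Z [0.0413 0.044  0.0469]
0.038 [24.7 25.3 30.5 34.5 35.1]
0.042 [23.7 24.3 29.5 33.5 34.1]
0.046 [22.7 23.3 28.5 32.4 33.1]
scene0 116 [264 270] [290 285]
depth X pct [17.7 22.4 28.1 33.  34.7] Y [-31.3  31.8] Z [0.039  0.0439 0.0477]
0.038 [18.  19.6 24.9 29.9 30.8]
0.042 [20.  21.5 26.9 31.9 32.7]
0.046 [21.9 23.5 28.8 33.8 34.6]
```

```bash
python3 -m pendant '[[[-0.2,0,0,0,0,0,0],[-0.4,0,0,0,0,0,0],[-0.6,0,0,0,0,0,0],[-0.8,0,0,0,0,0,0],[-1,0,0,0,0,0,0],[-1,0,0,0,0,0,0]]]' 60; python3 -m pendant '[[[-0.15,0,0,0,0,0,0],[-0.3,0,0,0,0,0,0],[-0.45,0,0,0,0,0,0],[-0.6,0,0,0,0,0,0],[-0.6,0,0,0,0,0,0]]]';python3 -m pendant '[[[-0.1,0,0,0,0,0,0],[-0.2,0,0,0,0,0,0],[-0.3,0,0,0,0,0,0],[-0.3,0,0,0,0,0,0]]]';python3 -m pendant '[[[-0.1,0,0,0,0,0,0],[-0.2,0,0,0,0,0,0],[-0.3,0,0,0,0,0,0],[-0.3,0,0,0,0,0,0]]]'
python3 lift.py h
```

```text
time: 14.55
tool_pos: [0.4447, -0.2267, 0.0312]
tool_rot: [-1.572, -0.002, -3.012]
contact_force: [-3.7, -0.4, 0.6]
opening: 0.0174
time: 15.05
tool_pos: [0.4514, -0.2261, 0.0312]
tool_rot: [-1.571, -0.0, -3.013]
contact_force: [-2.5, 0.6, -1.3]
opening: 0.0176
time: 15.45
tool_pos: [0.4545, -0.2258, 0.0313]
tool_rot: [-1.571, 0.0, -3.013]
contact_force: [-1.7, -0.1, -1.2]
opening: 0.0175
time: 15.85
tool_pos: [0.4575, -0.2254, 0.0313]
tool_rot: [-1.571, 0.0, -3.013]
contact_force: [-2.7, 0.4, -2.1]
opening: 0.0176
t 15.95 pos [ 0.4574 -0.2254  0.0313] [-1.5706e+00  3.0000e-04 -3.0128e+00] open 0.017752943880082805 F [-1.88  0.01 -2.43]
x 0.04 n 974 y -0.0267 0.0233 z med -0.0020
x 0.05 n 1028 y -0.0243 0.0291 z med -0.0020
x 0.06 n 1340 y -0.0300 0.0299 z med -0.0019
x 0.07 n 2186 y -0.0300 0.0300 z med 0.0021
x 0.08 n 2562 y -0.0299 0.0300 z med 0.0037
x 0.09 n 2762 y -0.0300 0.0300 z med 0.0038
x 0.10 n 3769 y -0.0300 0.0300 z med 0.0149
x 0.11 n 3264 y -0.0299 0.0300 z med 0.0124
x 0.12 n 2517 y -0.0300 0.0299 z med 0.0088
```

View pics/wrist_h.png

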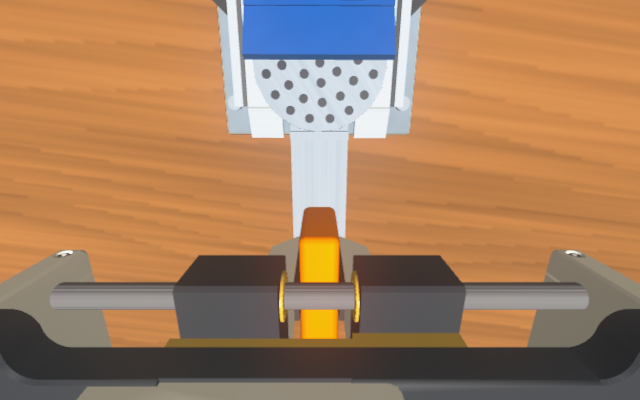

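The disc is well centred and partly under the blue clip at (320,57), with its rear edge at the heel at row 131. I'll feel for the stop in 0.5 mm steps and check the force between steps.

```bash
cat > g.py <<'E'
import sys,numpy as np
from cell import status
s=status.observe();a=s["tool_rot"][2]+np.pi;f=np.array(s["contact_force"]);p=np.array(s["tool_pos"])*1000;u=np.array([np.cos(a),np.sin(a),0])
ax=p@u; print("axial pos %.2f F %.2f Fz %.2f t %.2f"%(ax,f@u,f[2],s["time"])); sys.exit(1 if f@u< -4.3 else 0)
E
python3 g.py
S='x'; G='python3 g.py'
python3 -m pendant '[[[-0.05,0,0,0,0,0,0],[-0.1,0,0,0,0,0,0],[-0.1,0,0,0,0,0,0]]]'>/dev/null && $G && python3 -m pendant '[[[-0.05,0,0,0,0,0,0],[-0.1,0,0,0,0,0,0],[-0.1,0,0,0,0,0,0]]]'>/dev/null && $G && python3 -m pendant '[[[-0.05,0,0,0,0,0,0],[-0.1,0,0,0,0,0,0],[-0.1,0,0,0,0,0,0]]]'>/dev/null && $G && python3 -m pendant '[[[-0.05,0,0,0,0,0,0],[-0.05,0,0,0,0,0,0]]]'>/dev/null && $G && python3 -m pendant '[[[-0.05,0,0,0,0,0,0],[-0.05,0,0,0,0,0,0]]]'>/dev/null && $G && python3 -m pendant '[[[-0.05,0,0,0,0,0,0],[-0.05,0,0,0,0,0,0]]]'>/dev/null && $G && python3 -m pendant '[[[-0.05,0,0,0,0,0,0],[-0.05,0,0,0,0,0,0]]]'>/dev/null && $G && python3 -m pendant '[[[-0.05,0,0,0,0,0,0],[-0.05,0,0,0,0,0,0]]]'>/dev/null && $G && python3 -m pendant '[[[-0.05,0,0,0,0,0,0],[-0.05,0,0,0,0,0,0]]]'>/dev/null && $G
```

```text
axial pos 424.70 F -1.86 Fz -2.43 t 15.95
axial pos 425.52 F -3.32 Fz -1.99 t 16.25
axial pos 426.62 F -2.43 Fz -2.21 t 16.55
axial pos 427.62 F -3.44 Fz -2.04 t 16.85
axial pos 428.06 F -2.06 Fz -2.31 t 17.05
axial pos 428.60 F -2.10 Fz -2.71 t 17.25
axial pos 429.09 F -2.16 Fz -1.72 t 17.45
axial pos 429.58 F -1.89 Fz -0.55 t 17.65
axial pos 430.07 F -2.68 Fz -2.73 t 17.85
axial pos 430.58 F -2.60 Fz -2.35 t 18.05
```

```bash
G='python3 g.py'
python3 -m pendant '[[[-0.05,0,0,0,0,0,0],[-0.05,0,0,0,0,0,0]]]'>/dev/null && $G && python3 -m pendant '[[[-0.05,0,0,0,0,0,0],[-0.05,0,0,0,0,0,0]]]'>/dev/null && $G && python3 -m pendant '[[[-0.05,0,0,0,0,0,0],[-0.05,0,0,0,0,0,0]]]'>/dev/null && $G && python3 -m pendant '[[[-0.05,0,0,0,0,0,0],[-0.05,0,0,0,0,0,0]]]'>/dev/null && $G && python3 -m pendant '[[[-0.05,0,0,0,0,0,0],[-0.05,0,0,0,0,0,0]]]'>/dev/null && $G && python3 -m pendant '[[[-0.05,0,0,0,0,0,0],[-0.05,0,0,0,0,0,0]]]'>/dev/null && $G && python3 -m pendant '[[[-0.05,0,0,0,0,0,0],[-0.05,0,0,0,0,0,0]]]'>/dev/null && $G && python3 -m pendant '[[[-0.05,0,0,0,0,0,0],[-0.05,0,0,0,0,0,0]]]'>/dev/null && $G && python3 -m pendant '[[[-0.05,0,0,0,0,0,0],[-0.05,0,0,0,0,0,0]]]'>/dev/null && $G&& python3 -m pendant '[[[-0.05,0,0,0,0,0,0],[-0.05,0,0,0,0,0,0]]]'>/dev/null && $G&& python3 -m pendant '[[[-0.05,0,0,0,0,0,0],[-0.05,0,0,0,0,0,0]]]'>/dev/null && $G&& python3 -m pendant '[[[-0.05,0,0,0,0,0,0],[-0.05,0,0,0,0,0,0]]]'>/dev/null && $G
```

```text
axial pos 431.07 F -3.23 Fz -2.93 t 18.25
axial pos 431.60 F -2.67 Fz -2.40 t 18.45
axial pos 432.09 F -2.71 Fz -2.02 t 18.65
axial pos 432.59 F -1.22 Fz -1.31 t 18.85
axial pos 432.84 F -3.90 Fz -2.16 t 19.05
axial pos 432.96 F -5.34 Fz -1.92 t 19.25
```

```bash
python3 -m pendant '[[[-0.02,0,0,0,0,0,0],[-0.02,0,0,0,0,0,0]]]'>/dev/null; python3 g.py;python3 -m pendant '[[[0,0,0,0,0,0,0]]]'>/dev/null; python3 g.py; python3 lift.py i; python3 - <<'E'
from h import *
c=dict(np.load("wrist_i.npz")); print("heel 71.. rear edge rows", )
a=cv2.imread("pics/wrist_i.png")[:240,190:450]; cv2.imwrite("pics/i2.png",cv2.resize(a,(650,600)))
E
```

```text
axial pos 432.97 F -5.81 Fz -0.55 t 19.45
axial pos 433.00 F -5.65 Fz -1.02 t 19.55
t 19.65 pos [ 0.4657 -0.2242  0.0312] [-1.5712e+00 -1.4000e-03 -3.0128e+00] open 0.01743635716676934 F [-5.73 -0.98 -1.1 ]
x 0.04 n 993 y -0.0299 0.0295 z med -0.0021
x 0.05 n 1110 y -0.0299 0.0297 z med -0.0022
x 0.06 n 2057 y -0.0299 0.0300 z med -0.0027
x 0.07 n 2245 y -0.0300 0.0300 z med 0.0020
x 0.08 n 2582 y -0.0300 0.0300 z med 0.0037
x 0.09 n 3269 y -0.0300 0.0300 z med 0.0144
x 0.10 n 3198 y -0.0300 0.0300 z med 0.0132
x 0.11 n 4535 y -0.0300 0.0300 z med 0.0099
x 0.12 n 1612 y -0.0300 0.0300 z med 0.0207
heel 71.. rear edge rows
```

View pics/i2.png

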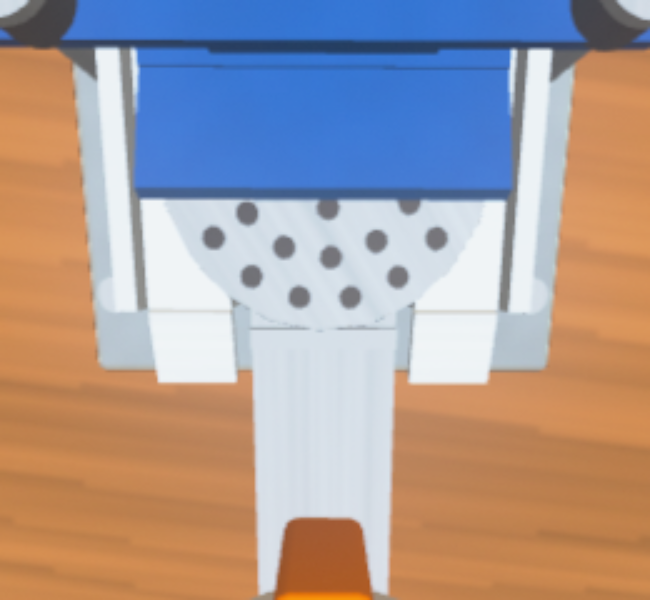

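```bash
python3 -m pendant '[[[0.05,0,0,0,0,0,0],[0.1,0,0,0,0,0,0],[0.15,0,0,0,0,0,0],[0.15,0.2,0,0,0,0,0],[0.15,0.4,0,0,0,0,0],[0.15,0.7,0,0,0,0,0],[0.15,1.0,0,0,0,0,0],[0.15,1.2,0,0,0,0,0],[0.15,1.2,0,0,0,0,0],[0.15,1.2,0,0,0,0,0]]]' 60; python3 lift.py j
```

```text
time: 20.65
tool_pos: [0.4649, -0.2245, 0.0193]
tool_rot: [-1.571, 0.0, -3.013]
contact_force: [0.1, 0.4, -2.0]
opening: 0.0179
t 20.75 pos [ 0.465  -0.2245  0.0194] [-1.5705e+00  2.0000e-04 -3.0128e+00] open 0.017906474077620582 F [ 0.16  0.73 -1.82]
x 0.04 n 1705 y -0.0300 0.0300 z med -0.0028
x 0.05 n 1574 y -0.0300 0.0300 z med -0.0026
x 0.06 n 2283 y -0.0300 0.0300 z med 0.0016
x 0.07 n 2515 y -0.0300 0.0300 z med 0.0112
x 0.08 n 2934 y -0.0300 0.0300 z med 0.0155
x 0.09 n 3933 y -0.0300 0.0300 z med 0.0172
x 0.10 n 3852 y -0.0300 0.0300 z med 0.0254
x 0.11 n 4436 y -0.0300 0.0300 z med 0.0213
x 0.12 n 85 y -0.0299 0.0297 z med 0.0203
```

```bash
python3 -m pendant '[[[0.4,0,0,0,0,0,0],[1,0,0,0,0,0,0],[2,0,0,0,0,0,0],[3,0,0,0,0,0,0],[4.5,0,0,0,0,0,0],[6,0,0,0,0,0,0],[7.5,0,0,0,0,0,0],[8.5,0,0,0,0,0,0],[9,0,0,0,0,0,0],[9,0.5,0,0,0,0,0],[9,1,0,0,0,0,0],[9,1.3,0,0,0,0,0],[9,1.4,0,0,0,0,0],[9,1.4,0,0,0,0,0],[9,1.4,0,0,0,0,0]]]' 60; python3 lift.py k; python3 - <<'E'
import cv2
a=cv2.imread("pics/wrist_k.png")[:240,150:490]; b=cv2.imread("pics/wrist_i.png")
cv2.imwrite("pics/k2.png",cv2.resize(a,None,fx=2,fy=2))
E
```

```text
time: 22.25
tool_pos: [0.3758, -0.2359, 0.0052]
tool_rot: [-1.571, -0.0, -3.012]
contact_force: [-0.6, 0.0, -1.1]
opening: 0.0175
t 22.35 pos [ 0.3758 -0.236   0.0053] [-1.5707e+00  1.0000e-04 -3.0126e+00] open 0.017702267258858605 F [ 0.41 -0.42 -2.81]
x 0.04 n 1891 y -0.0299 0.0300 z med -0.0034
x 0.05 n 1982 y -0.0300 0.0300 z med -0.0032
x 0.06 n 2094 y -0.0300 0.0300 z med -0.0034
x 0.07 n 2214 y -0.0300 0.0300 z med -0.0030
x 0.08 n 2427 y -0.0300 0.0300 z med -0.0033
x 0.09 n 2487 y -0.0300 0.0300 z med -0.0034
x 0.10 n 2665 y -0.0299 0.0299 z med -0.0032
x 0.11 n 2833 y -0.0300 0.0300 z med -0.0034
x 0.12 n 2914 y -0.0300 0.0300 z med -0.0037
x 0.13 n 409 y -0.0300 0.0300 z med -0.0054
```

```bash
python3 -m pendant '[[[0,0.03,0,0,0,0,0],[0,0.03,0,0,0,0,0],[0,0.03,0,0,0,0,2.2],[0,0.03,0,0,0,0,2.5],[0,0.03,0,0,0,0,4],[0,0.03,0,0,0,0,6],[0,0.03,0,0,0,0,8],[0,0.03,0,0,0,0,8],[0,0.03,0,0,0,0,8],[0,0.03,0,0,0,0,8],[0,0.03,0,0,0,0,8]]]'; python3 -m pendant '[[[0,-1,0,0,0,0,8],[0,-3,0,0,0,0,8],[0,-6,0,0,0,0,8],[0,-9,0,0,0,0,8],[0,-12,0,0,0,0,8],[0,-14,0,0,0,0,8],[0,-14,0,0,0,0,8],[0,-14,0,0,0,0,8]]]'
python3 - <<'E'
from cell import viewer
from h import *
a=np.radians(7.35); u=np.array([np.cos(a),np.sin(a)]);w=np.array([-u[1],u[0]])
c=viewer.read_camera("wrist");np.savez("wl.npz",**c);W=cloud(c)*1000
L=W[...,:2]-[375.8,-236]; X=L@u;Y=L@w
m=(abs(Y)<25)&(X>-35)&(X<134)&(W[...,2]>1)&(W[...,2]<60)&(c["range_z"]>0)
for x in range(-30,140,20):
    q=W[m&(X>x)&(X<x+10)]; print("lifter x",x,len(q),np.percentile(q[:,2],[10,50,90]).round(1) if len(q) else "")
for nm in("wrist","top"):
    c=viewer.read_camera(nm);W=cloud(c)*1000;im=c["image"].astype(int)
    D=W[...,:2]-[577,-210.2];X=D@u;Y=D@w
    # disc visible rear part: x between -44 and -18
    m=(X>-50)&(X<-20)&(abs(Y)<32)&(W[...,2]>33)&(W[...,2]<37.5)&(c["range_z"]>0)
    q=np.c_[X[m],Y[m],W[...,2][m]]; print(nm,len(q),"X",np.percentile(q[:,0],[0,1,5]).round(1),"Y",np.percentile(q[:,1],[1,99]).round(1))
    if len(q)>20:
        A=np.c_[q[:,:2],np.ones(len(q))]; print("plane",np.linalg.lstsq(A,q[:,2],rcond=None)[0].round(4),"z med",np.median(q[:,2]).round(2))
        cm=m[...].astype(np.uint8); k=np.argwhere(m)[:,::-1]; P=ray(c,k,.035)[:,:2]*1000-[577,-210.2]; print("rear edge X by ray",np.percentile(P@u,[0,1,3]).round(1))
E
```

```text
time: 23.45
tool_pos: [0.3756, -0.236, 0.005]
tool_rot: [-1.571, -0.0, -3.013]
contact_force: [0.3, 0.4, 0.2]
opening: 0.0762
time: 24.25
tool_pos: [0.3755, -0.2359, 0.1453]
tool_rot: [-1.57, 0.0, -3.013]
contact_force: [0.4, -0.1, -0.4]
opening: 0.0797
lifter x -30 215 [ 1.7 45.7 46.8]
lifter x -10 244 [ 3.2 45.7 46.7]
lifter x 10 325 [ 2.4 45.5 46.7]
lifter x 30 316 [1.8 3.  3.9]
lifter x 50 313 [2.1 3.1 4. ]
lifter x 70 359 [2.  3.1 4.7]
lifter x 90 375 [1.7 2.9 3.9]
lifter x 110 402 [1.8 2.9 3.9]
lifter x 130 21 [1.1 1.3 1.7]
wrist 5 X [-41.4 -41.4 -41.4] Y [-3.9  1.4]
top 156 X [-40.8 -40.4 -38.6] Y [-25.   29.7]
plane [ 1.03000e-02 -5.40000e-03  3.51002e+01] z med 34.61
rear edge X by ray [-41.1 -40.3 -39.4]
```

```bash
python3 -m pendant '[[[-2,-1,0,0,0,0,8],[-5,-1,0,0,0,0,8],[-7,-1,0,0,0,0,8],[-8,-1,0,0,0,0,8],[-8,-1,0,0,0,0,8],[-8,-1,0,0,0,0,8],[-8,-1,0,0,0,0,8]]]'
python3 - <<'E'
from cell import viewer
from h import *
a=np.radians(7.35); u=np.array([np.cos(a),np.sin(a)]);w=np.array([-u[1],u[0]])
for n,c in(("j",dict(np.load("wrist_j.npz"))),("now",viewer.read_camera("wrist"))):
    W=cloud(c)*1000;D=W[...,:2]-[577,-210.2];X=D@u;Y=D@w;Z=W[...,2]
    m=(abs(Y)<6)&(X>-60)&(X<-22)&(Z>31)&(Z<38)&(c["range_z"]>0)
    k=np.argwhere(m)[:,::-1];P=ray(c,k,.035)[:,:2]*1000-[577,-210.2];print(n,m.sum(),"rear X depth",np.percentile(X[m],[0,2]).round(2),"ray",np.percentile(P@u,[0,2]).round(2),"z",np.median(Z[m]).round(2))
    V=cv2.cvtColor(c["image"],cv2.COLOR_RGB2HSV)[...,2].astype(int)
    md=(abs(Y)<34)&(X>-60)&(X<-20)&(Z>33.8)&(Z<36.5); P=np.c_[X[md],Y[md]]
    k=blobs(md,50)
    if k:
        k=max(k,key=cv2.contourArea)[:,0]; Q=ray(c,k,.035)[:,:2]*1000-[577,-210.2]; q=np.c_[Q@u,Q@w]; q=q[q[:,0]<-26]
        from scipy.optimize import least_squares
        s=least_squares(lambda b:np.hypot(q[:,0]-b[0],q[:,1]-b[1])-32,[-10,0],loss='soft_l1').x; print("circle centre X,Y",s.round(2))
    lg=(abs(abs(Y)-31)<4)&(X>-45)&(X<-30)&(Z>28.5)&(Z<33); print("ledge start X",np.percentile(X[lg],[2]).round(1) if lg.any() else None, "near-ledge z",np.median(Z[lg]).round(2) if lg.any() else None)
E
```

```text
time: 25.1
tool_pos: [0.454, -0.2257, 0.1547]
tool_rot: [-1.571, -0.001, -3.013]
contact_force: [-0.4, 0.0, -0.5]
opening: 0.0796
j 1120 rear X depth [-41.02 -40.32] ray [-40.99 -40.36] z 35.02
circle centre X,Y [-8.61 -0.77]
ledge start X [-43.4] near-ledge z 29.84
now 319 rear X depth [-41.24 -40.39] ray [-41.24 -40.39] z 35.05
circle centre X,Y [-8.46 -0.59]
ledge start X [-43.7] near-ledge z 29.81
```

```bash
python3 -c "
from cell import robot,status
print(status.observe()['time']);print(robot.hand_in())"
```

```text
25.15
the job is handed in; nothing more can be done
None
```

The disc is in the holder under the clip and against the back stop, and the lifter lies flat and released on the bench. I handed the job in at 25.2 s; no verdict was reported.

**What I did:** I took the smallest lifter by its handle and slid the blade under the disc. I lifted it level and carried it to the holder, where the measured drag was about 2–4 N under the clip. I then felt for the stop in 0.5 mm steps. The arm stalled at about 5.7 N total, which is about 3 N on the stop. I eased back, lowered the blade 12 mm, drew it out and laid the lifter down.

**Last checks:**

| Check | Result |
|---|---|
| Disc rear edge, before and after withdrawal | −41.0 and −41.2 mm in the holder, so it did not move beyond noise |
| Disc centre in the holder | x about −9 mm, 0.6 mm off the middle line |
| Disc height and level | top at 35.0 mm, flat on the ledges to about 0.01 rad |
| Lifter | blade top at 3 mm and handle top at 46 mm, so it lies flat |

- **Disagreements:** the wrist and top cameras differed by about 1 mm on the holder. The circle-fit centre (−8.5 mm) and the rear-edge centre (−9.2 mm) differed by 0.7 mm.
- **Not checked:** the picture limit kept me from viewing the final scene, so the last checks are numeric only. I did not measure the bottle, jar, cork box or brass weight again, but the arm never went near them.

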